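Load a tag blank into the marking fixture and hold the spring keeper on its stop

ROBOT

A 6-joint arm with a two-finger parallel gripper is mounted at the origin on the work surface. World frame = base frame: x ahead of the robot, y to its left, z up, the work surface at z = 0. Lengths are in m, angles in degrees, forces in N, time in s.
With the tool pointing down it reaches from about 0.35 to 0.875 m from the base axis. Payload 4.2 kg.
Tool frame: the origin (TCP) lies at the very end of the fingers, on their centre line; the grasp point (between the pads) lies 19 mm behind it; z points along the fingers, y is the line along which they close (so a half turn about z gives the same grasp; the last joint's range is limited). The gripper opens to 87 mm and grips with 3 to 60 N. Pads are 19 mm wide; open, the fingers measure 117 mm over their backs; the gripper's body (75 mm by 190 mm) begins 51 mm behind the grasp point.
Start: joints at [-49.068, 22.042, 0.453, 0, -68.411, -14.817], TCP at [0.275, -0.561, 0.223] pointing down, gripper open.
Joint ranges: [-179.83, 179.83], [-69.29, 118.12], [-61.27, 80.66], [-181.25, 117.63], [-171.15, -9.14], [-177.46, 177.46]. Speed limits (degrees/s): [159.86, 159.86, 180, 180, 180, 180].

INTERFACE

Orientations are given as a 3x3 rotation matrix whose columns are the frame's x, y, z axes.
In Python, from station import monitor, cams, ticket gives the robot as it stands.
- The arm moves only by the tool drive_tool, never from a script. Its argument "moves" is a list of rows, each an object with "delta_pos": the shift along the tool's x, y, z in mm, a list of three; "turn": the turn about the tool's z in rad; "claw": the opening, from 0 (shut) to 1 (fully open). A call has 1 to 12 rows; each row shifts and turns the commanded pose from where the row before left it, along the tool's axes as they then stand; what a row does not reach is not made up. A row lasts 1/8 s, in which the tool goes at most 62.5 mm and 10.7 degrees, less where a joint would pass 70% of its speed; a pose out of reach is approached as far as the arm can. A call is refused whole if a number of a shift passes 62.5 or a number of a turn 0.188, either way. A call with a gripper value outside its range is refused whole. The fingers move at their own pace and stop on an object; the grip force is fixed at half the most. Time passes only in rows, so rows that do not move let the fingers close. It gives the time, the measured TCP pose, the force, the opening and the grip force at its end, in the units of the state.
- monitor.sense(): the state, without advancing time (a new reading comes with each control period).
- cams.capture(name): name is "side" or "top"; returns a dict with "color" (384x512x3 uint8, red, green, blue), "range_z" (384x512 float32, m along the optical axis (not along the pixel's ray), 0 where there is no reading), "vertical_fov" (degrees; the focal length in pixels is half the picture's height over the tangent of half this angle, whatever the lens; pixels are square), "cx", "cy" (the principal point, pixels), "dist" ([k1, k2, p1, p2, k3] as OpenCV has them; the pictures are not rectified), "extrinsics" (4x4, takes a point from camera to world coordinates). Camera axes: x right, y down, z forward; pixel columns grow to the right and rows downward; lengths in m; the calibration is good to about 2 mm. A picture is of the moment at which its call begins.
- ticket.finish_job(): hands the job in; it is judged then, once.
The state is a dict: "time_s": time; "joints": joint angles; "joint_velocities": joint speeds; "effort": joint torques, N m; "tcp_pos": TCP position; "ee_rot": TCP orientation; "wrist_force": force on the tool from outside, world axes, zero at the start; "moment": the same for the moment, N m; "gripper_width": opening from 0.0 (shut) to 1.0 (fully open); "gripper_force": force on a finger pad.
Only numpy, scipy, OpenCV 4.12 (cv2) and the standard library are available. Lean on these libraries where they do the work, as an engineer would, in place of code of your own. Each camera call takes 0.05 s, during which the arm holds its last target. There are 200 camera calls.

TASK

Take the blue blank out of the grey rack and slide it edgewise, long side level, fully down into the slot of the marking fixture, and let go of it. Then swing the orange spring-loaded keeper arm forward by its black post, over the blank, until it meets its stop, and hold it there: the program finishes with the gripper still holding the arm against its spring. Leave the silver blank and the other things on the bench alone.

Things in the scene. Friction and masses are not known exactly. Their poses are not given: they have to be found in the camera images.
- fixture: Marking fixture, fixed: dark base plate 150 x 190 x 12 mm with an aluminium slot block with yellow lips, and a spring pivot carrying the orange keeper arm. Origin: on the bench, below the middle of the slot. The slot runs along its x axis; the base reaches from y = -140 to +50 mm; pivot at x = 28, y = -110 mm; 12 mm pins 89 mm tall: red stop at x = 12, y = -65, steel rest at x = 76, y = -104 mm.
- slot (a point): Middle of the slot's floor, 15 mm above the bench; x along the slot, as the fixture's. The slot is 76 mm long (closed ends), 12 mm wide, 20 mm deep to its straight edges; flared yellow lips above, up to 26 mm over the floor, open it to about 30 mm across. Block outside 96 x 48 mm.
- blue_blank: Blue tag blank, a plain loose plate 70 mm long (its x), 8 mm thick (y), 60 mm tall (z), about 90 g. Origin: middle of its lower edge. It starts upright in one of the rack's two slots, its upper 38 mm showing. Seated in the fixture, its top is 75 mm above the bench, 5 mm below the keeper arm.
- silver_blank: Bare aluminium blank of the same size, standing in the rack's other slot, 65 mm from the blue one; origin as for the blue blank. Leave it alone.
- rack: Fixed grey rack 96 x 110 mm, 32 mm tall, with two slots along its x axis at y = +32.5 and -32.5 mm, each 76 mm long and 11 mm wide, floor 10 mm above the bench. Origin: middle of its underside. It stands to the left or to the right of the fixture.
- keeper (a joint): Angle of the orange arm about its upright pivot, rad: 0 at rest, growing anticlockwise from above to its stop at 1.10. At rest the arm points 0.47 rad anticlockwise from the fixture's x axis, at the stop along its y axis, crossing over the slot near its +x end. The spring resists with 0.30 Nm at rest to 0.80 Nm at the stop (2 to 6 N at the post); let go, the arm swings back.
- post (a point): Middle of the upright black post near the end of the keeper arm: 14 mm diameter, from 92 to 137 mm above the bench, this point 117 mm above it and 140 mm from the pivot axis. It moves with the arm. The arm is an orange bar 20 mm wide, 80 to 92 mm above the bench, ending 8 mm beyond the post axis.
- pivot (a point): On the pivot axis of the keeper arm, at the arm's underside, 80 mm above the bench; the hub around it is 34 mm across and reaches 96 mm (its small steel cap 99 mm) above the bench.
- tray: Fixed blue tray of tags, 130 x 110 x 35 mm, on the other side of the fixture from the rack. Origin: middle of its underside.
- screwdriver: Loose screwdriver lying beyond the fixture; leave it alone.
- jar: Loose amber jar, 56 mm across, 70 mm tall, origin under its middle; leave it alone.
- mouse: Loose black computer mouse 100 x 58 x 22 mm, origin under its middle; leave it alone.
- caliper: Loose digital caliper 190 mm long, lying flat, origin under its middle; leave it alone.
There are look-alikes about, which are no part of the job. What is meant by the blue_blank is not pink or purple, and is the larger of those in its own colour.

How it is judged (in metres and radians):
On the way:
1. the blue blank stands fully home in the fixture's slot and is let go, the keeper arm still back (horizontal distance between blue_blank and slot below 0.007 m and z of blue_blank in the frame of slot below 0.004 m and angle between blue_blank's own z axis and vertical below 0.12 rad and angle between the x axis of blue_blank and the x axis of slot, either way round below 0.15 rad and contact force between the fingers and blue_blank below 0.2 N and value of joint keeper below 0.3 rad), for 0.2 s.
At the end, for the whole second after the job is handed in: Through the last second: blue blank in the slot (7 mm from its middle, lower edge 4 mm off the floor, tilt 0.12 rad, yaw 0.15 rad at most); keeper joint above 1.05 (stop at 1.10) with the fingers bearing on it, over 1.5 N; silver blank moved under 20 mm, other loose things under 30 mm (horizontal distance between blue_blank and slot below 0.007 m and z of blue_blank in the frame of slot below 0.004 m and angle between blue_blank's own z axis and vertical below 0.12 rad and angle between the x axis of blue_blank and the x axis of slot, either way round below 0.15 rad and value of joint keeper above 1.05 rad and contact force between the fingers and fixture above 1.5 N and distance of silver_blank from where it was at the start of the episode below 0.02 m and distance of each of screwdriver, jar, mouse, caliper from where it was at the start of the episode below 0.03 m); the arm keeps its last pose, push and grip.
It fails at once if the silver blank is taken out of or knocked about in the rack (distance of silver_blank from where it was at the start of the episode above 0.02 m).
It fails at once if a bystander is pushed about (distance of any of screwdriver, jar, mouse, caliper from where it was at the start of the episode above 0.03 m).
It also fails if it takes over 58 s, if anything falls off the work surface, if the arm or the gripper's body presses on something with over 40 N, if the wrist force passes 120 N, or if a joint passes its speed limit or range.

## Working session

There is one attempt and no reset: what is moved stays moved. The work goes in short steps, Python scripts to look and compute and a tool call to move; the robot and the scene stay as the last step left them, time stands still between calls to the robot, and variables do not carry over. Pictures are saved under pics/ and viewed, at most 10 in all, crops included, and the job is handed in when it is done.

Besides the shell and the picture viewer there is one more tool, called after ">>>" by a JSON object that holds its "name" and its "arguments". drive_tool: Moves the arm, as the interface text tells. Its arguments: {"type":"object","properties":{"moves":{"type":"array","items":{"type":"object","properties":{"delta_pos":{"type":"array","items":{"type":"number"}},"turn":{"type":"number"},"claw":{"type":"number"}}}}},"required":["moves"]}

```bash
mkdir -p pics; cat > h.py <<'E'
import numpy as np, cv2, pickle
def shot(name):
    from station import cams
    c=cams.capture(name); pickle.dump(c,open(name+'.pkl','wb')); return c
def load(name): return pickle.load(open(name+'.pkl','rb'))
def K(c):
    f=c['color'].shape[0]/2/np.tan(np.radians(c['vertical_fov'])/2)
    return np.array([[f,0,c['cx']],[0,f,c['cy']],[0,0,1]])
def pts(c,uv,z=None):
    """pixels -> world; by depth, or on plane of height z"""
    uv=np.array(uv,float).reshape(-1,2)
    n=cv2.undistortPoints(uv[:,None],K(c),np.array(c['dist'],float))[:,0]
    r=np.c_[n,np.ones(len(n))]; E=np.array(c['extrinsics'])
    if z is None:
        d=c['range_z'][uv[:,1].round().astype(int),uv[:,0].round().astype(int)]
        return (r*d[:,None])@E[:3,:3].T+E[:3,3]
    d=r@E[:3,:3].T; return E[:3,3]+d*((z-E[2,3])/d[:,2])[:,None]
def save(c,fn,box=None,s=1):
    im=c['color'][:,:,::-1]
    if box: im=im[box[1]:box[3],box[0]:box[2]]
    cv2.imwrite('pics/'+fn,cv2.resize(im,None,fx=s,fy=s,interpolation=cv2.INTER_CUBIC))
E
python3 - <<'E'
from h import *
from station import monitor
for n in('top','side'):
    c=shot(n); save(c,n+'0.png',None,1.5); print(n,np.round(c['extrinsics'],3).tolist(),c['vertical_fov'],c['dist'])
s=monitor.sense(); print({k:np.round(v,3).tolist() for k,v in s.items()})
E
```

```text
top [[0.005, -0.99, 0.14, 0.394], [-1.0, -0.004, 0.008, 0.025], [-0.007, -0.14, -0.99, 1.401], [0.0, 0.0, 0.0, 1.0]] 46.45241484846661 [-0.02140859  0.          0.          0.          0.        ]
side [[0.998, -0.036, 0.053, 0.511], [-0.064, -0.546, 0.835, -1.03], [-0.001, -0.837, -0.547, 0.783], [0.0, 0.0, 0.0, 1.0]] 45.70973839470355 [-0.13910623  0.          0.          0.          0.        ]
{'time_s': 0.1, 'joints': [-49.069, 22.086, 0.387, -0.024, -68.411, -14.817], 'joint_velocities': [0.031, -0.157, 0.15, 0.031, 0.031, 0.02], 'effort': [-0.0, -39.169, 18.794, 4.232, 0.013, -0.0], 'tcp_pos': [0.275, -0.561, 0.222], 'ee_rot': [[-0.898, -0.44, -0.001], [-0.44, 0.898, 0.002], [0.0, 0.002, -1.0]], 'wrist_force': [0.57, 0.342, -0.031], 'moment': [0.023, 0.012, 0.003], 'gripper_force': 0.0, 'gripper_width': 1.006}
```

View pics/top0.png

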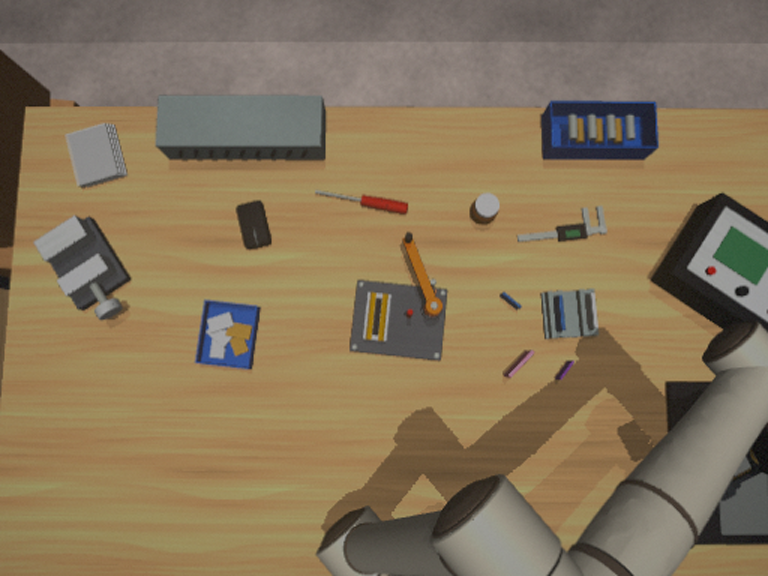

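View pics/side0.png

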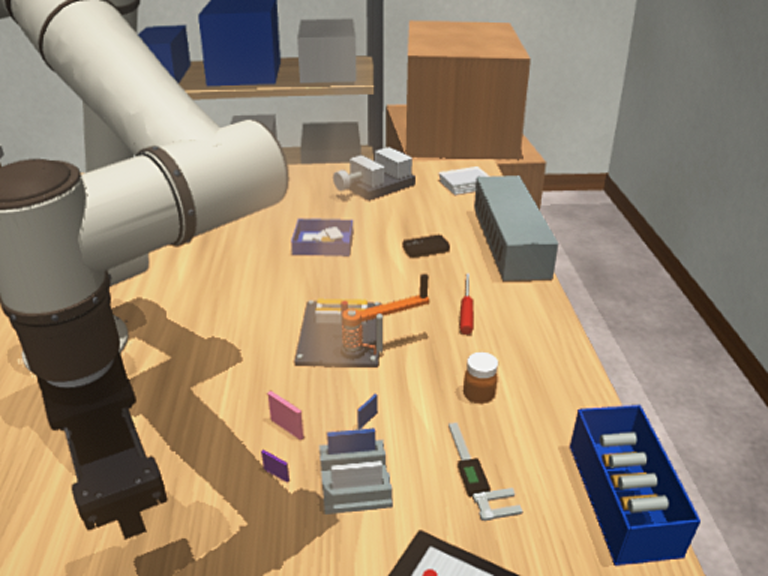

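The top view (1.5× pixels) shows the slot at (377,317), pivot at (433,306), post at (408,238), and the rack at (570,313). There are two blue plates. The one in the rack at (560,313) is the larger. The loose one at (510,300) is smaller and not in the rack. The plates at (518,364) and (566,370) are pink and purple. The rack plate fits the description, so I'll confirm it with crops.

```bash
python3 - <<'E'
from h import *
c=load('top'); a=c['color'][170:250,225:415,::-1]
cv2.imwrite('pics/topc.png',cv2.resize(a,None,fx=4.2,fy=4.2,interpolation=cv2.INTER_CUBIC))
c=load('side'); save(c,'sidec.png',(170,170,300,350),3.3)
E
```

```text
(no output)
```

View pics/topc.png

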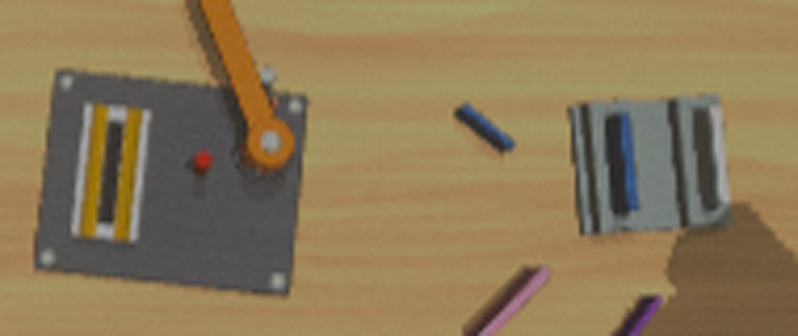

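View pics/sidec.png

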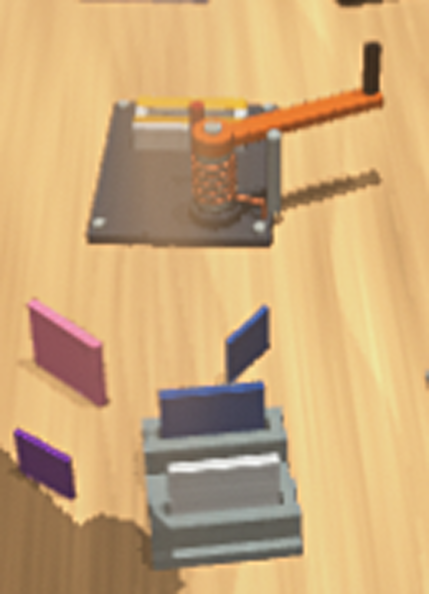

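The crops confirm it: the tall blue plate stands in the rack slot nearest the fixture, with silver in the other slot. The loose blue plate is smaller. Next I'll fit the fixture and rack poses.

```bash
python3 - <<'E'
from h import *
from scipy.optimize import least_squares
c=load('top'); U=lambda L:np.array(L)/4.2+np.array([225,170])-.5+.5/4.2
def fit(px,loc,z,name):
    W=np.array([pts(c,U([p]),zz)[0] for p,zz in zip(px,z)])[:,:2]; L=np.array(loc)
    R=lambda t:np.array([[np.cos(t),-np.sin(t)],[np.sin(t),np.cos(t)]])
    f=lambda q:(L@R(q[2]).T+q[:2]-W).ravel()
    s=least_squares(f,[*W.mean(0),0]); print(name,s.x,np.degrees(s.x[2]),'res mm\n',(s.fun.reshape(-1,2)*1000).round(1).tolist()); return s.x
B=.012
fit([(57,70),(307,97),(288,295),(36,268),(270,141),(85,103),(151,110),(135,241),(72,234),(203,160)],
 [(.075,.05),(.075,-.14),(-.075,-.14),(-.075,.05),(.028,-.11),(.048,.024),(.048,-.024),(-.048,-.024),(-.048,.024),(.012,-.065)],
 [B,B,B,B,.099,.037,.037,.037,.037,.089],'fix')
fit([(570,104),(718,96),(732,220),(582,235)],[(.048,.055),(.048,-.055),(-.048,-.055),(-.048,.055)],[.032]*4,'rack')
print('range checks z: base,pivot,rack',pts(c,U([(180,250),(270,141),(655,165)]))[:,2].round(3))
# post
print('post',pts(c,np.array([(408,237)])/1.5,.137))
# blue
def blob(n,box):
    d=load(n); v,u=np.mgrid[box[1]:box[3],box[0]:box[2]]; uv=np.c_[u.ravel(),v.ravel()]
    P=pts(d,uv); col=d['color'][uv[:,1],uv[:,0]].astype(int)
    m=(col[:,2]>col[:,0]+25)&(P[:,2]>.034)&(P[:,2]<.085); P=P[m]; 
    print(n,'blue n',len(P),P.min(0).round(3),P.max(0).round(3)); 
    if len(P)<4:return
    r=cv2.minAreaRect((P[:,:2]*1000).astype(np.float32)); print(r); T=P[P[:,2]>.062]; print('top part',len(T),T.mean(0) if len(T) else'')
blob('top',(355,185,390,230)); blob('side',(200,270,260,310))
E
```

```text
fix [ 0.51057588  0.04600768 -0.10238559] -5.866262234185836 res mm
 [[1.3, 1.1], [1.4, -1.5], [-1.3, -1.3], [-0.7, 2.5], [-0.3, -0.6], [-0.4, -0.1], [-0.4, 0.4], [-0.4, -1.1], [-0.3, 1.0], [0.9, -0.5]]
rack [ 0.51901745 -0.34814407  0.0753873 ] 4.319374250219166 res mm
 [[0.2, 0.8], [2.2, 0.0], [-2.7, -0.5], [0.3, -0.4]]
range checks z: base,pivot,rack [0.013 0.1   0.012]
post [[ 0.65401285 -0.01511983  0.137     ]]
top blue n 60 [ 0.484 -0.328  0.064] [ 0.55  -0.319  0.076]
((517.1591796875, -323.0587158203125), (66.4454116821289, 8.363629341125488), 3.4714202880859375)
top part 60 [ 0.51647365 -0.32276705  0.06956252]
side blue n 87 [ 0.485 -0.331  0.038] [ 0.55  -0.24   0.073]
((533.5726928710938, -296.3565979003906), (105.00615692138672, 54.4362678527832), 61.26344680786133)
top part 77 [ 0.51798966 -0.32555835  0.06964523]
```

>>> {"name": "drive_tool", "arguments": {"moves": [{"turn":0.129,"claw":0.45},{"turn":0.129,"claw":0.45},{"turn":0.129,"claw":0.45},{"delta_pos":[-32,27,0],"claw":0.45},{"delta_pos":[-32,27,0],"claw":0.45},{"delta_pos":[-32,27,0],"claw":0.45},{"delta_pos":[-32,27,0],"claw":0.45},{"delta_pos":[-32,27,0],"claw":0.45},{"delta_pos":[-32,27,0],"claw":0.45},{"delta_pos":[-32,27,0],"claw":0.45},{"delta_pos":[-32,27,0],"claw":0.45},{"delta_pos":[0,0,0],"claw":0.45}]}}

```text
invalid input
```

>>> {"name": "drive_tool", "arguments": {"moves": [{"delta_pos":[0,0,0],"turn":0.129,"claw":0.45},{"delta_pos":[0,0,0],"turn":0.129,"claw":0.45},{"delta_pos":[0,0,0],"turn":0.129,"claw":0.45},{"delta_pos":[-32,27,0],"turn":0,"claw":0.45},{"delta_pos":[-32,27,0],"turn":0,"claw":0.45},{"delta_pos":[-32,27,0],"turn":0,"claw":0.45},{"delta_pos":[-32,27,0],"turn":0,"claw":0.45},{"delta_pos":[-32,27,0],"turn":0,"claw":0.45},{"delta_pos":[-32,27,0],"turn":0,"claw":0.45},{"delta_pos":[-32,27,0],"turn":0,"claw":0.45},{"delta_pos":[-32,27,0],"turn":0,"claw":0.45},{"delta_pos":[0,0,0],"turn":0,"claw":0.45}]}}

```text
time_s: 1.6
tcp_pos: [0.5172, -0.3261, 0.2217]
ee_rot: [[-0.997, -0.072, -0.001], [-0.072, 0.997, 0.001], [0.001, 0.001, -1.0]]
wrist_force: [0.2, 0.3, 0.0]
gripper_width: 0.447
gripper_force: 0.0
```

>>> {"name": "drive_tool", "arguments": {"moves": [{"delta_pos":[0,2,40],"turn":0,"claw":0.45},{"delta_pos":[0,0,40],"turn":0,"claw":0.45},{"delta_pos":[0,0,40],"turn":0,"claw":0.45},{"delta_pos":[0,0,20],"turn":0,"claw":0.45},{"delta_pos":[0,0,15],"turn":0,"claw":0.45},{"delta_pos":[0,0,15],"turn":0,"claw":0.45},{"delta_pos":[0,0,11],"turn":0,"claw":0.45},{"delta_pos":[0,0,0],"turn":0,"claw":0.45}]}}

```text
time_s: 2.6
tcp_pos: [0.5151, -0.326, 0.0408]
ee_rot: [[-0.998, -0.069, -0.001], [-0.069, 0.998, 0.0], [0.001, 0.001, -1.0]]
wrist_force: [-0.1, -1.0, 0.4]
gripper_width: 0.449
gripper_force: 0.0
```

```bash
python3 - <<'E'
from h import *
c=shot('side'); save(c,'s1.png',(150,180,310,350),3.4)
E
```

```text
(no output)
```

View pics/s1.png

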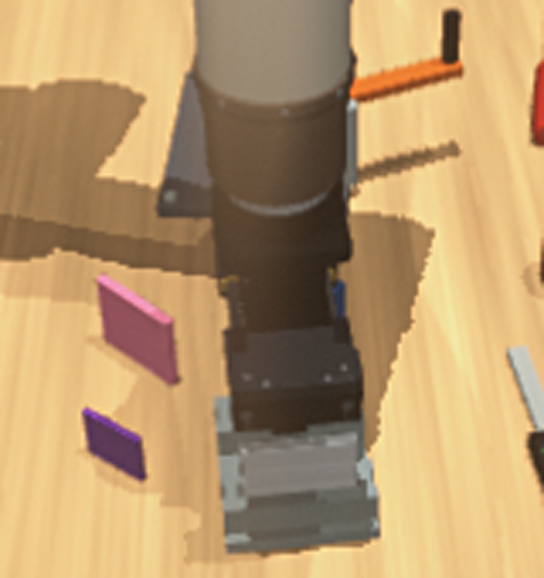

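The gripper straddles the blue blank at (290,430) and the silver one at (300,460) is untouched. Closing now.

>>> {"name": "drive_tool", "arguments": {"moves": [{"delta_pos":[-1,1,0],"turn":0,"claw":0.3},{"delta_pos":[0,0,0],"turn":0,"claw":0.2},{"delta_pos":[0,0,0],"turn":0,"claw":0.1},{"delta_pos":[0,0,0],"turn":0,"claw":0.0},{"delta_pos":[0,0,0],"turn":0,"claw":0.0},{"delta_pos":[0,0,0],"turn":0,"claw":0.0},{"delta_pos":[0,0,0],"turn":0,"claw":0.0}]}}

```text
time_s: 3.52
tcp_pos: [0.5165, -0.3247, 0.0417]
ee_rot: [[-0.998, -0.069, -0.0], [-0.069, 0.998, 0.0], [0.0, 0.0, -1.0]]
wrist_force: [0.6, 4.0, 1.9]
gripper_width: 0.084
gripper_force: 30.0
```

>>> {"name": "drive_tool", "arguments": {"moves": [{"delta_pos":[0,0,-8],"turn":0,"claw":0},{"delta_pos":[0,0,-15],"turn":0,"claw":0},{"delta_pos":[0,0,-25],"turn":0,"claw":0},{"delta_pos":[0,0,-30],"turn":0,"claw":0},{"delta_pos":[0,0,-30],"turn":0,"claw":0},{"delta_pos":[0,0,-25],"turn":0,"claw":0},{"delta_pos":[0,0,0],"turn":0,"claw":0}]}}

```text
time_s: 4.4
tcp_pos: [0.5179, -0.3261, 0.1781]
ee_rot: [[-0.998, -0.069, 0.006], [-0.069, 0.998, -0.003], [-0.006, -0.004, -1.0]]
wrist_force: [-0.5, 0.8, -0.9]
gripper_width: 0.091
gripper_force: 30.0
```

```bash
python3 - <<'E'
from h import *
c=shot('side'); save(c,'s2.png',(130,150,310,350),2.9)
v,u=np.mgrid[190:310,170:290]; uv=np.c_[u.ravel(),v.ravel()]
P=pts(c,uv); col=c['color'][uv[:,1],uv[:,0]].astype(int)
m=(col[:,2]>col[:,0]+25)&(P[:,2]>.09)&(P[:,2]<.25); P=P[m]; print(len(P),P.min(0).round(3),P.max(0).round(3),np.median(P,0).round(4))
q=P[abs(P[:,1]-np.median(P[:,1]))<.02]; print(len(q),np.percentile(q,[2,98],axis=0).round(4),'yaw',np.degrees(np.polyfit(q[:,0],q[:,1],1)[0]))
E
```

```text
26 [ 0.535 -0.331  0.149] [ 0.552 -0.327  0.175] [ 0.5498 -0.3292  0.1639]
26 [[ 0.5384 -0.3306  0.149 ]
 [ 0.552  -0.3275  0.1742]] yaw 6.8555928087780345
```

View pics/s2.png

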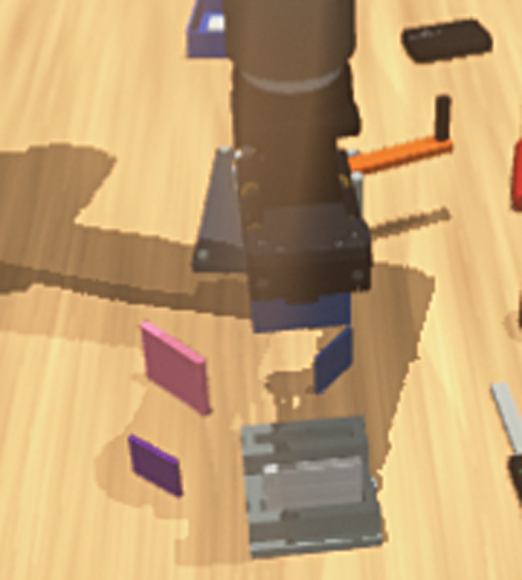

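The blank is held level, with its lower edge running from (254,332) to (350,322), and the silver one is still in the rack. Next I'll check the blank's offset from the TCP.

```bash
python3 - <<'E'
from h import *
c=load('side')
a=np.array([(254,332),(350,322)])/2.9+[130,150]-.5
W=pts(c,a,.147); print(W,W.mean(0),np.linalg.norm(W[1]-W[0]),np.degrees(np.arctan2(*(W[1]-W[0])[1::-1])))
d=np.array([.5106-.5179,.0460+.3261]); t=np.radians(93.95-9.8); 
y=np.array([np.cos(t),np.sin(t)]); x=np.array([-y[1],y[0]]); print('after turn, tool x,y mm',d@x*1e3,d@y*1e3)
E
```

```text
[[ 0.48406978 -0.33183066  0.147     ]
 [ 0.55246916 -0.32559874  0.147     ]] [ 0.51826947 -0.3287147   0.147     ] 0.06868269084128782 5.205885559713216
after turn, tool x,y mm 45.18807263619867 369.4181074222345
```

>>> {"name": "drive_tool", "arguments": {"moves": [{"delta_pos":[0,0,0],"turn":0.171,"claw":0},{"delta_pos":[4.5,37,0],"turn":0,"claw":0},{"delta_pos":[4.5,37,0],"turn":0,"claw":0},{"delta_pos":[4.5,37,0],"turn":0,"claw":0},{"delta_pos":[4.5,37,0],"turn":0,"claw":0},{"delta_pos":[4.5,37,0],"turn":0,"claw":0},{"delta_pos":[4.5,37,0],"turn":0,"claw":0},{"delta_pos":[4.5,37,0],"turn":0,"claw":0},{"delta_pos":[4.5,37,0],"turn":0,"claw":0},{"delta_pos":[4.5,37,0],"turn":0,"claw":0},{"delta_pos":[4.5,37,0],"turn":0,"claw":0},{"delta_pos":[0,0,0],"turn":0,"claw":0}]}}

```text
time_s: 5.95
tcp_pos: [0.5089, 0.0492, 0.1735]
ee_rot: [[-0.995, 0.099, -0.002], [0.099, 0.995, -0.001], [0.002, -0.001, -1.0]]
wrist_force: [-0.6, -0.1, -0.7]
gripper_width: 0.086
gripper_force: 30.0
```

```bash
python3 - <<'E'
from h import *
from station import monitor
s=monitor.sense(); print(s['tcp_pos'],s['ee_rot'])
R=np.array(s['ee_rot']); e=np.array([.5106,.0460,s['tcp_pos'][2]])-s['tcp_pos']; print('tool err mm',R.T@e*1e3,'blank yaw',np.degrees(np.arctan2(-R[0,1],R[1,1])))
E
```

```text
[0.50887263 0.04917504 0.17348115] [[-9.95107709e-01  9.87792587e-02 -1.81813174e-03]
 [ 9.87805248e-02  9.95109051e-01 -6.20061959e-04]
 [ 1.74799009e-03 -7.96624443e-04 -9.99998155e-01]]
tool err mm [-2.03255603e+00 -2.98888153e+00 -1.17187387e-03] blank yaw -5.668880911512824
```

>>> {"name": "drive_tool", "arguments": {"moves": [{"delta_pos":[-2,-3,0],"turn":0.003,"claw":0},{"delta_pos":[0,0,30],"turn":0,"claw":0},{"delta_pos":[0,0,30],"turn":0,"claw":0},{"delta_pos":[0,0,20],"turn":0,"claw":0},{"delta_pos":[0,0,10],"turn":0,"claw":0},{"delta_pos":[0,0,0],"turn":0,"claw":0}]}}

```text
time_s: 6.7
tcp_pos: [0.5109, 0.0435, 0.0841]
ee_rot: [[-0.994, 0.106, -0.001], [0.106, 0.994, -0.001], [0.001, -0.001, -1.0]]
wrist_force: [0.2, -0.3, -0.5]
gripper_width: 0.089
gripper_force: 30.0
```

```bash
python3 - <<'E'
from h import *
from station import monitor
c=shot('side'); save(c,'s3.png',(170,130,300,260),4.4)
s=monitor.sense(); R=np.array(s['ee_rot']); e=np.array([.5106,.0460,s['tcp_pos'][2]])-s['tcp_pos']; print(s['tcp_pos'],'tool err mm',R.T@e*1e3,'blank yaw',np.degrees(np.arctan2(-R[0,1],R[1,1])))
E
```

```text
[0.51147972 0.04391885 0.08481332] tool err mm [ 1.09469894e+00  1.97654207e+00 -6.48482308e-04] blank yaw -6.065459022478887
```

View pics/s3.png

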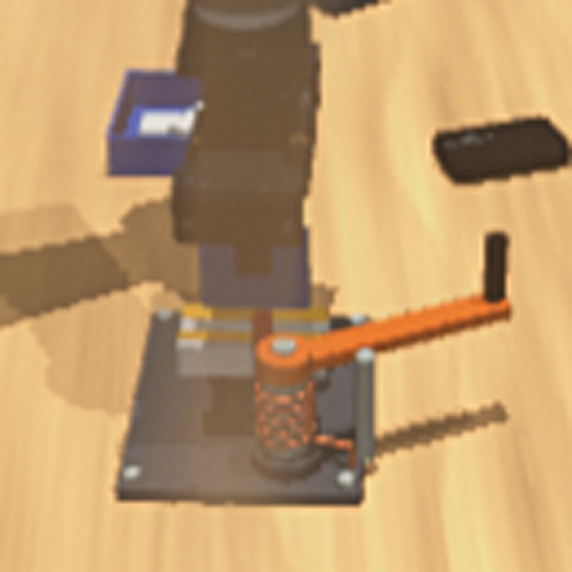

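The blank at (200–308, 245–305) hovers centred over the slot block at (178–328, 310–370). Nudging it and going down.

>>> {"name": "drive_tool", "arguments": {"moves": [{"delta_pos":[0.5,2,0],"turn":0,"claw":0},{"delta_pos":[0,0,8],"turn":0,"claw":0},{"delta_pos":[0,0,6],"turn":0,"claw":0},{"delta_pos":[0,0,4],"turn":0,"claw":0},{"delta_pos":[0,0,4],"turn":0,"claw":0},{"delta_pos":[0,0,0],"turn":0,"claw":0}]}}

```text
time_s: 7.5
tcp_pos: [0.5106, 0.0464, 0.0622]
ee_rot: [[-0.994, 0.105, -0.001], [0.105, 0.994, -0.0], [0.001, -0.0, -1.0]]
wrist_force: [-0.2, -0.3, -0.7]
gripper_width: 0.09
gripper_force: 30.0
```

>>> {"name": "drive_tool", "arguments": {"moves": [{"delta_pos":[0,0,4],"turn":0,"claw":0},{"delta_pos":[0,0,4],"turn":0,"claw":0},{"delta_pos":[0,0,0],"turn":0,"claw":0}]}}

```text
time_s: 7.88
tcp_pos: [0.5106, 0.0464, 0.0542]
ee_rot: [[-0.994, 0.105, -0.001], [0.105, 0.994, -0.0], [0.001, -0.0, -1.0]]
wrist_force: [0.6, -0.2, -0.7]
gripper_width: 0.09
gripper_force: 30.0
```

>>> {"name": "drive_tool", "arguments": {"moves": [{"delta_pos":[0,0,3],"turn":0,"claw":0},{"delta_pos":[0,0,3],"turn":0,"claw":0},{"delta_pos":[0,0,2],"turn":0,"claw":0},{"delta_pos":[0,0,0],"turn":0,"claw":0}]}}

```text
time_s: 8.38
tcp_pos: [0.5109, 0.0465, 0.0466]
ee_rot: [[-0.994, 0.105, 0.0], [0.105, 0.994, 0.0], [-0.0, 0.0, -1.0]]
wrist_force: [-0.6, 0.8, 0.5]
gripper_width: 0.09
gripper_force: 30.0
```

>>> {"name": "drive_tool", "arguments": {"moves": [{"delta_pos":[0,0,1],"turn":0,"claw":0},{"delta_pos":[0,0,0],"turn":0,"claw":0.0},{"delta_pos":[0,0,0],"turn":0,"claw":0.2},{"delta_pos":[0,0,0],"turn":0,"claw":0.4},{"delta_pos":[0,0,0],"turn":0,"claw":0.4},{"delta_pos":[0,0,0],"turn":0,"claw":0.4}]}}

```text
time_s: 9.12
tcp_pos: [0.5108, 0.0465, 0.0454]
ee_rot: [[-0.994, 0.105, -0.0], [0.105, 0.994, -0.0], [0.0, -0.0, -1.0]]
wrist_force: [0.7, 1.0, -0.1]
gripper_width: 0.382
gripper_force: 0.0
```

>>> {"name": "drive_tool", "arguments": {"moves": [{"delta_pos":[0,0,-10],"turn":0,"claw":0.4},{"delta_pos":[0,0,-20],"turn":0,"claw":0.4},{"delta_pos":[0,0,-30],"turn":0,"claw":0.4},{"delta_pos":[0,0,-40],"turn":0,"claw":0.6},{"delta_pos":[0,0,-40],"turn":0,"claw":1},{"delta_pos":[0,0,-15],"turn":0,"claw":1},{"delta_pos":[0,0,0],"turn":-0.14,"claw":1},{"delta_pos":[0,0,0],"turn":-0.14,"claw":1},{"delta_pos":[0,0,0],"turn":0,"claw":1}]}}

```text
time_s: 10.25
tcp_pos: [0.5103, 0.0464, 0.2001]
ee_rot: [[-0.985, -0.172, -0.001], [-0.172, 0.985, -0.0], [0.001, 0.0, -1.0]]
wrist_force: [0.3, 0.2, 0.4]
gripper_width: 0.965
gripper_force: 0.0
```

```bash
python3 - <<'E'
from h import *
from station import monitor
c=shot('side'); save(c,'s4.png',(170,130,300,260),4.4)
s=monitor.sense(); R=np.array(s['ee_rot']); p=np.array(s['tcp_pos'])
v,u=np.mgrid[180:225,200:260]; uv=np.c_[u.ravel(),v.ravel()]
P=pts(c,uv); col=c['color'][uv[:,1],uv[:,0]].astype(int)
m=(col[:,2]>col[:,0]+25)&(P[:,2]>.04)&(P[:,2]<.1)&(abs(P[:,1]-.046)<.02); P=P[m]; print('blank',len(P),P.max(0),np.median(P,0),P.min(0))
# post by depth/darkness
v,u=np.mgrid[178:202,275:292]; uv=np.c_[u.ravel(),v.ravel()]; P=pts(c,uv); col=c['color'][uv[:,1],uv[:,0]].astype(int)
m=(col.max(1)<70)&(P[:,2]>.09)&(P[:,2]<.15); P=P[m]; print('post front',len(P),np.median(P,0),P[:,2].min(),P[:,2].max())
piv=np.array([.5272,-.0663]); a=.47-.1024; post=piv+.14*np.array([np.cos(a),np.sin(a)]); print('post geom',post)
e=np.r_[post-p[:2],0]; print(p,s['joints'],'tool mm',R.T@e*1e3,'tool y ang',np.degrees(np.arctan2(R[1,1],R[0,1])))
E
```

```text
Traceback (most recent call last):
ValueError: zero-size array to reduction operation maximum which has no identity
```

View pics/s4.png

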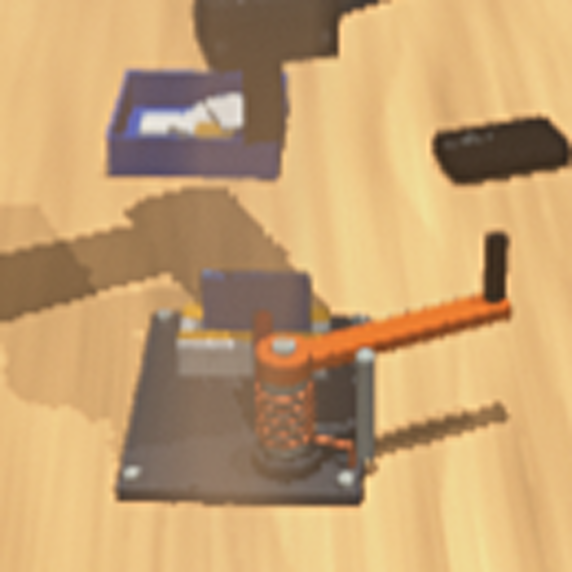

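The blank stands upright in the slot, with its top edge running from (204,270) to (309,274). The post is at (496,265). I'll check the seated height and the post.

```bash
python3 - <<'E'
from h import *
from station import monitor
c=load('side'); U=lambda L:np.array(L)/4.4+[170,130]-.4
e=U([(204,270),(309,274)]); print('top edge on z=.075 (expect y~.045)',pts(c,e,.075).round(4).tolist())
print('face depth',pts(c,U([(225,290),(240,285),(285,290)])).round(4).tolist(), 'slot lip', pts(c,U([(215,334)]),.041))
print('post top',pts(c,U([(496,236)]),.137),'post front',pts(c,U([(496,262),(496,285)])))
s=monitor.sense(); R=np.array(s['ee_rot']); p=np.array(s['tcp_pos'])
piv=np.array([.5272,-.0663]); a=.47-.1024; post=piv+.14*np.array([np.cos(a),np.sin(a)]); print('post geom',post)
d=np.r_[post-p[:2],0]; print(p,s['joints'],'tool mm',R.T@d*1e3,'tool y ang',np.degrees(np.arctan2(R[1,1],R[0,1])))
E
```

```text
top edge on z=.075 (expect y~.045) [[0.4782, 0.0516, 0.075], [0.5455, 0.0425, 0.075]]
face depth [[0.4913, 0.0437, 0.0642], [0.5011, 0.0368, 0.0723], [0.5298, 0.0388, 0.0659]] slot lip [[0.48380896 0.02797692 0.041     ]]
post top [[ 0.6567146  -0.01730189  0.137     ]] post front [[ 0.65615404 -0.02580995  0.12385199]
 [ 0.65668482 -0.02626844  0.10746433]]
post geom [ 0.65784696 -0.01598725]
[0.51041909 0.04638723 0.2000918 ] [ 2.33511157e+01  1.22011091e+01 -1.70561280e+01 -1.62044552e-02
 -6.08101137e+01 -1.03473587e+02] tool mm [-134.5544924   -86.72147917   -0.15860934] tool y ang 99.86961811026636
```

>>> {"name": "drive_tool", "arguments": {"moves": [{"delta_pos":[-34,-22,0],"turn":0,"claw":0.9},{"delta_pos":[-34,-22,0],"turn":0,"claw":0.9},{"delta_pos":[-34,-22,0],"turn":0,"claw":0.9},{"delta_pos":[-32,-21,0],"turn":0,"claw":0.9},{"delta_pos":[0,0,0],"turn":-0.1,"claw":0.9},{"delta_pos":[0,0,0],"turn":-0.095,"claw":0.9},{"delta_pos":[0,0,0],"turn":0,"claw":0.9}]}}

```text
time_s: 11.18
tcp_pos: [0.6578, -0.016, 0.1998]
ee_rot: [[-0.933, -0.359, -0.001], [-0.359, 0.933, -0.0], [0.001, 0.0, -1.0]]
wrist_force: [0.2, 0.5, 0.8]
gripper_width: 0.902
gripper_force: 0.0
```

>>> {"name": "drive_tool", "arguments": {"moves": [{"delta_pos":[0,0,30],"turn":0,"claw":0.9},{"delta_pos":[0,0,30],"turn":0,"claw":0.9},{"delta_pos":[0,0,20],"turn":0,"claw":0.9},{"delta_pos":[0,0,17],"turn":0,"claw":0.9},{"delta_pos":[0,0,0],"turn":0,"claw":0.6},{"delta_pos":[0,0,0],"turn":0,"claw":0.4},{"delta_pos":[0,0,0],"turn":0,"claw":0.25},{"delta_pos":[0,0,0],"turn":0,"claw":0.0},{"delta_pos":[0,0,0],"turn":0,"claw":0.0},{"delta_pos":[0,0,0],"turn":0,"claw":0.0},{"delta_pos":[0,0,0],"turn":0,"claw":0.0}]}}

```text
time_s: 12.55
tcp_pos: [0.6579, -0.0159, 0.1036]
ee_rot: [[-0.932, -0.361, 0.0], [-0.361, 0.932, -0.0], [0.0, -0.0, -1.0]]
wrist_force: [-0.4, -0.1, 0.6]
gripper_width: 0.187
gripper_force: 0.0
```

>>> {"name": "drive_tool", "arguments": {"moves": [{"delta_pos":[0,0,0],"turn":0,"claw":0.0},{"delta_pos":[0,0,0],"turn":0,"claw":0.0},{"delta_pos":[0,0,0],"turn":0,"claw":0.0}]}}

```text
time_s: 12.92
tcp_pos: [0.6579, -0.0157, 0.1035]
ee_rot: [[-0.932, -0.361, -0.0], [-0.361, 0.932, 0.0], [0.0, 0.0, -1.0]]
wrist_force: [-1.5, 0.1, -0.1]
gripper_width: 0.151
gripper_force: 30.0
```

The post is gripped (13 mm against 14 mm). Sweeping the first half of the arc.

>>> {"name": "drive_tool", "arguments": {"moves": [{"delta_pos":[0.4,11.2,0],"turn":-0.08,"claw":0},{"delta_pos":[0.4,11.2,0],"turn":-0.08,"claw":0},{"delta_pos":[0.4,11.2,0],"turn":-0.08,"claw":0},{"delta_pos":[0.4,11.2,0],"turn":-0.08,"claw":0},{"delta_pos":[0.4,11.2,0],"turn":-0.08,"claw":0},{"delta_pos":[0.4,11.2,0],"turn":-0.08,"claw":0},{"delta_pos":[0,0,0],"turn":0,"claw":0}]}}

```text
time_s: 13.8
tcp_pos: [0.6203, 0.0386, 0.1036]
ee_rot: [[-0.66, -0.751, 0.001], [-0.751, 0.66, -0.001], [-0.0, -0.001, -1.0]]
wrist_force: [2.0, -2.0, -1.6]
gripper_width: 0.151
gripper_force: 30.0
```

```bash
cat > k.py <<'E'
from h import *
from station import monitor
s=monitor.sense(); R=np.array(s['ee_rot']); p=np.array(s['tcp_pos'])
d=p[:2]-[.5272,-.0663]; print(p,'radius',np.hypot(*d),'keeper',np.arctan2(d[1],d[0])-.3676,'tool ang-90-arm',np.arctan2(R[1,1],R[0,1])-np.pi/2-np.arctan2(d[1],d[0]),s['wrist_force'],s['gripper_width'])
E
python3 k.py
```

```text
[0.62025404 0.03864737 0.10357437] radius 0.14026048540712763 keeper 0.4777929937029958 tool ang-90-arm 0.004080740280023143 [ 1.96330262 -1.98917448 -1.63644868] 0.151030425575046
```

>>> {"name": "drive_tool", "arguments": {"moves": [{"delta_pos":[0.4,11.2,0],"turn":-0.08,"claw":0},{"delta_pos":[0.4,11.2,0],"turn":-0.08,"claw":0},{"delta_pos":[0.4,11.2,0],"turn":-0.08,"claw":0},{"delta_pos":[0.4,11.2,0],"turn":-0.08,"claw":0},{"delta_pos":[0.4,11.2,0],"turn":-0.08,"claw":0},{"delta_pos":[0.4,11.2,0],"turn":-0.08,"claw":0},{"delta_pos":[0.4,11.2,0],"turn":-0.08,"claw":0},{"delta_pos":[0,0,0],"turn":0,"claw":0}]}}

```text
time_s: 14.8
tcp_pos: [0.551, 0.0722, 0.1036]
ee_rot: [[-0.162, -0.987, 0.002], [-0.987, 0.162, 0.0], [-0.001, -0.002, -1.0]]
wrist_force: [4.3, -2.2, -4.5]
gripper_width: 0.148
gripper_force: 30.0
```

```bash
python3 k.py
```

```text
[0.55102268 0.07224823 0.10358798] radius 0.14058140657779492 keeper 1.0329163501165148 tool ang-90-arm 0.007452534010680134 [ 4.32521363 -2.22342696 -4.53332802] 0.148492818148171
```

Now small steps into the stop.

>>> {"name": "drive_tool", "arguments": {"moves": [{"delta_pos":[0.2,5,0],"turn":-0.036,"claw":0},{"delta_pos":[0.1,4,0],"turn":-0.03,"claw":0},{"delta_pos":[0,0,0],"turn":0,"claw":0},{"delta_pos":[0,0,0],"turn":0,"claw":0}]}}

```text
time_s: 15.3
tcp_pos: [0.542, 0.0735, 0.1036]
ee_rot: [[-0.096, -0.995, 0.001], [-0.995, 0.096, 0.0], [-0.001, -0.001, -1.0]]
wrist_force: [5.6, 0.1, -4.9]
gripper_width: 0.15
gripper_force: 30.0
```

```bash
python3 k.py
```

```text
[0.54196307 0.07352084 0.10357693] radius 0.14059806438297157 keeper 1.098000485968596 tool ang-90-arm 0.009251227403210383 [ 5.60540073  0.07692252 -4.86599924] 0.1499838630362635
```

>>> {"name": "drive_tool", "arguments": {"moves": [{"delta_pos":[0,2,0],"turn":0,"claw":0},{"delta_pos":[0,0,0],"turn":0,"claw":0},{"delta_pos":[0,0,0],"turn":0,"claw":0}]}}

```text
time_s: 15.68
tcp_pos: [0.5405, 0.0737, 0.1036]
ee_rot: [[-0.096, -0.995, 0.002], [-0.995, 0.096, 0.001], [-0.001, -0.002, -1.0]]
wrist_force: [5.8, -0.7, -4.8]
gripper_width: 0.148
gripper_force: 30.0
```

```bash
python3 k.py; python3 - <<'E'
from h import *
c=shot('side'); save(c,'s5.png',(150,130,300,350),2.7)
E
```

```text
[0.54045986 0.07369822 0.10361214] radius 0.14062476938238375 keeper 1.1087635593926768 tool ang-90-arm -0.0012211493688614183 [ 5.79455074 -0.66271124 -4.7514879 ] 0.14844123754485486
```

View pics/s5.png

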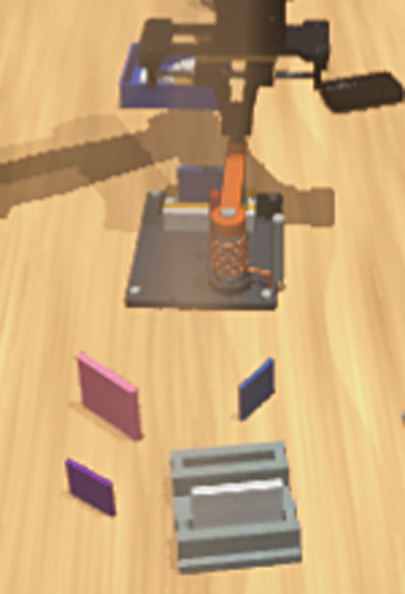

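The arm now crosses over the blank at (232,180), close to the red stop. The side load hasn't risen above the spring's, so I'll push on until it does.

>>> {"name": "drive_tool", "arguments": {"moves": [{"delta_pos":[0,2,0],"turn":-0.01,"claw":0},{"delta_pos":[0,0,0],"turn":0,"claw":0},{"delta_pos":[0,0,0],"turn":0,"claw":0}]}}

```text
time_s: 16.1
tcp_pos: [0.5401, 0.0738, 0.1037]
ee_rot: [[-0.085, -0.996, 0.005], [-0.996, 0.085, 0.001], [-0.001, -0.005, -1.0]]
wrist_force: [10.8, -3.3, -8.7]
gripper_width: 0.153
gripper_force: 30.0
```

```bash
python3 k.py
```

```text
[0.54010812 0.073761   0.10367572] radius 0.14065455206248734 keeper 1.1112952621742893 tool ang-90-arm 0.006449595092101967 [10.75238443 -3.33873115 -8.65468638] 0.15321247347761746
```

The side load jumped to about 11 N and the TCP stalled, so the arm is on its stop. Handing in.

```bash
python3 -c "
from station import ticket; print(ticket.finish_job())"
```

```text
the job is handed in; nothing more can be done
None
```

The blue blank is seated in the fixture slot and let go, and the gripper is holding the keeper arm on its stop (about 11 N at the wrist); I handed the job in at about 16 s, but no verdict came back.

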